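Set the boring head's torque collar to 6 and lock it

ROBOT

A 7-joint arm with a two-finger parallel gripper is mounted at the origin on the work surface. World frame = base frame: x ahead of the robot, y to its left, z up, the work surface at z = 0. Lengths are in m, angles in rad, forces in N, time in s.
With the tool pointing down it reaches from about 0.35 to 0.9 m from the base axis. Payload 8.1 kg.
Tool frame: the origin (TCP) lies at the very end of the fingers, on their centre line; the grasp point (between the pads) lies 19 mm behind it; z points along the fingers, y is the line along which they close (so a half turn about z gives the same grasp; the last joint's range is limited). The gripper opens to 92 mm and grips with 3 to 60 N. Pads are 19 mm wide; open, the fingers measure 130 mm over their backs; the gripper's body (75 mm by 190 mm) begins 47 mm behind the grasp point.
Start: joints at [1.079, 0.434, 0.025, 1.573, -0.012, 1.134, -0.075], TCP at [0.237, -0.578, 0.227] pointing down, gripper open.
Joint ranges: [-2.62, 2.62], [-0.44, 2.09], [-1.27, 1.32], [0.08, 2.57], [-1.32, 4.46], [0.12, 2], [-2.74, 2.74]. Speed limits (rad/s): [2.22, 2.22, 3.01, 3.01, 3.14, 3.14, 3.14].

INTERFACE

Orientations are given as a rotation vector (axis times angle).
In Python, from cell import observe, get_image, sign_off, find_in, trace, place_of gives the robot as it stands. The module is installed in compiled form; this text tells all that it offers.
- The arm moves only by the shell command python3 -m handwheel 'ROWS' [OPENING] [FORCE]. ROWS is JSON, a list of rows, each a list of 6 numbers: the shift along the tool's x, y, z each as a share of 0.02 m, from -1 to 1, then the turn, a rotation vector about the tool's x, y, z each as a share of 4 degrees, from -1 to 1. A call has 1 to 8 rows; each row shifts and turns the commanded pose from where the row before left it, along the tool's axes as they then stand; what a row does not reach is not made up. A row lasts 1/12 s, in which the tool goes at most 41.7 mm and 7.16 degrees, less where a joint would pass 70% of its speed; a pose out of reach is approached as far as the arm can. A call with a number of a shift or a turn outside -1 to 1 is refused whole. A call with a gripper value outside its range is refused whole. OPENING is the opening, from 0 (shut) to 1 (fully open), set as the call begins (- or left out, the last holds). The fingers move at their own pace and stop on an object; FORCE is the grip in N (left out, the last holds). Time passes only in rows, so rows that do not move let the fingers close. It gives the time, the measured TCP pose, the force, the opening and the grip force at its end, in the units of the state.
- observe(): the state, without advancing time (a new reading comes with each control period).
- get_image(name): name is "scene" or "top" or "wrist"; returns a dict with "image" (480x640x3 uint8, red, green, blue), "fx", "fy", "cx", "cy" (pixels), "position" and "orientation" of the camera in the world. Camera axes: x right, y down, z forward; pixel columns grow to the right and rows downward; lengths in m; the calibration is good to about 2 mm. A picture is of the moment at which its call begins. There is no depth.
- sign_off(): hands the job in; it is judged then, once.
Trained networks look in the newest picture that a camera, given by its name, has taken for a name from the list of things; names that differ only in an ending like _2 or _b are one class to them, and where a whole thing is asked for, a point or a joint stands for the part that bears it (a point fixed in the world has none). Each returns a list of dicts, best first, with "score" (0 to 1); they miss things now and then, are a little off and sometimes report something else, mostly with a low value. They report only what shows in the picture. A call takes as long as a camera call.
- find_in(label, camera): "rect" ([centre column, centre row, width, height] as shares, 0 to 1, of the picture: columns of its width, rows of its height, round what is visible of it).
- trace(label, camera): "region" (480x640 bool, what is visible of it) and "rect" ([centre column, centre row, width, height] as shares, 0 to 1, of the picture: columns of its width, rows of its height, round what is visible of it).
- place_of(label, camera): "point" ([column, row] as shares, 0 to 1, of the picture: columns of its width, rows of its height: a listed point, or the origin of a listed thing).
The state is a dict: "clock": time; "joints": joint angles; "dq": joint speeds; "joint_efforts": joint torques, N m; "position": TCP position; "ee_rot": TCP orientation; "force": force on the tool from outside, world axes, zero at the start; "ft_torque": the same for the moment, N m; "width": opening from 0.0 (shut) to 1.0 (fully open); "gripper_force": force on a finger pad.
Only numpy, scipy, OpenCV 4.12 (cv2) and the standard library are available. Lean on these libraries where they do the work, as an engineer would, in place of code of your own. Each camera call takes 0.05 s, during which the arm holds its last target. There are 200 camera calls.

TASK

Set the torque collar of the green boring head to 6: turn its orange arm round to the group of six dots, until it has clicked into place. Then swing the red lock lever fully home so that its pin holds the collar there, and leave the rest of the bench undisturbed.

Things in the scene. Friction and masses are not known exactly. Their poses are not given: they have to be found in the camera images.
- boring_head: bench boring head, bolted down: green cast base 200 x 200 x 30 mm. Origin on the collar's vertical axis at the base's underside; z up; base spans y -95 to +105 mm. Lock lever on its -y side. A steel spring housing stands at -150 degrees (from +x, counter-clockwise from above), 50 to 76 mm from the axis, up to z = 48 mm. Heights below are above the base's underside.
- dial (a point): centre of the cream dial, 95 mm radius, on the base's top (z = 30). Eight stations, each a black radial tick and a group of black dots (72 to 90 mm out): one dot for 1 up to eight for 8, rows of three. Station n at -15 + 30 (n - 1) degrees from the base's +x axis, counter-clockwise from above: 1 at -15, 6 at 135, 8 at 195.
- collar (a joint): collar angle (rad), growing counter-clockwise from above: 0 at station 1, 0.5236 a station, 2.618 at 6, 3.665 at 8; stops just outside 1 and 8. Black ribbed sleeve 60 mm across, z = 47 to 65; steel nose 36 mm across on top, to z = 77; steel toothed ring 80 mm across below, z = 32 to 47. Sprung detent at each station, about 0.2 N m to click over.
- collar_arm (a point): middle of the top of the upright handle at the end of the collar's orange radial arm, 58 mm from the axis. Handle: 16 mm radially (50 to 66 mm from the axis), 12 mm across, z = 50 to 86; a white line on its top points at the dial's dots. The arm between sleeve and handle is 12 mm wide, z = 50 to 62. Site x axis: outward along the arm.
- lock_lever (a joint): lock lever angle (rad): 0 = closed, along the base's +x axis, pin home between two teeth of the ring (enters only with the collar in a detent); grows as it swings open, away from the collar (clockwise from above), to 0.65. Stiff: stays where left. Vertical hinge at x = -65, y = -62 mm in the base's frame.
- lock_paddle (a point): middle of the top of the red paddle at the lock lever's free end, 131 mm from its hinge: 34 mm along the lever, 12 mm thick, z = 34 to 70. Closed it is at x = 66, y = -62 mm in the base's frame. Site x axis: along the lever, away from the hinge.
- pipe_dark: finished tobacco pipe, dark brown briar bowl 40 mm wide and 46 mm tall, stem along its +x to 120 mm; origin under the bowl. A bystander.
- pipe_light: the same pipe in lighter brown, lying beside the boring head. A bystander.
- stem: loose black mouthpiece, a 75 x 14 mm rod lying beside the boring head; origin under its middle. A bystander.
- screwdriver: blue-handled screwdriver, 200 mm long, lying. A bystander.
- brush: brush, 170 mm long, lying. A bystander.
- bit_case: open red case of drill bits, 85 x 150 x 28 mm. A bystander.
- wax_jar: jar of wax with yellow lid, 60 mm wide, 55 mm tall. A bystander.

How it is judged:
By the outcome, as a careful person would: the job done as asked, in the order asked, and still so for the second after the job is handed in, with the robot touching nothing.
It also fails if it takes over 48 s, if anything falls off the work surface, if the arm or the gripper's body presses on something with over 40 N, if the wrist force passes 120 N, or if a joint passes its speed limit or range.

## Working session

There is one attempt and no reset: what is moved stays moved. The work goes in short steps, Python scripts to look and compute and a shell command to move; the robot and the scene stay as the last step left them, time stands still between calls to the robot, and variables do not carry over. Pictures are saved under pics/ and viewed, at most 10 in all, crops included, and the job is handed in when it is done.

```bash
mkdir -p pics
cat > h.py <<'E'
import numpy as np, cv2
from scipy.spatial.transform import Rotation as R
from cell import observe,get_image,find_in,trace,place_of
def cam(g):
    o=np.array(g["orientation"],float)
    M=R.from_rotvec(o).as_matrix() if o.size==3 else (o if o.shape==(3,3) else None)
    return M,np.array(g["position"])
def ray(g,u,v,z):
    M,p=cam(g); d=M@np.array([(u-g["cx"])/g["fx"],(v-g["cy"])/g["fy"],1]); return p+d*(z-p[2])/d[2]
def proj(g,P):
    M,p=cam(g); q=M.T@(np.array(P)-p); return np.array([g["fx"]*q[0]/q[2]+g["cx"],g["fy"]*q[1]/q[2]+g["cy"]])
def save(g,n): cv2.imwrite("pics/"+n,g["image"][...,::-1])
E
python3 - <<'E'
from h import *
s=observe();print(s["clock"],s["position"],s["ee_rot"],s["joints"])
for c in ("top","scene"):
    g=get_image(c);save(g,c+"0.png");print(c,g["position"],g["orientation"],g["fx"])
    for l,z in (("dial",.03),("collar_arm",.086),("lock_paddle",.07),("boring_head",0),("pipe_light",0),("stem",0)):
        for r in place_of(l,c)[:2]:
            u,v=r["point"][0]*640,r["point"][1]*480
            print(l,round(r["score"],2),round(u),round(v),ray(g,u,v,z).round(4))
E
```

```text
0.0 [ 0.23668088 -0.57790541  0.22596901] [-3.08098467e+00 -6.06530023e-01  6.85738082e-04] [ 1.07940352  0.43518967  0.02495463  1.57408791 -0.01158635  1.13399704
 -0.07509189]
top [0.27468033 0.02025135 1.30707717] [-2.09722595  2.1308848  -0.20841771] 547.302869094188
dial 0.66 324 214 [ 0.5956 -0.0071  0.03  ]
collar_arm 0.6 337 184 [ 0.6533 -0.0387  0.086 ]
lock_paddle 0.62 381 200 [ 0.617  -0.1412  0.07  ]
boring_head 0.8 328 218 [ 0.5923 -0.0184  0.    ]
pipe_light 0.62 258 212 [0.6124 0.1534 0.    ]
stem 0.55 322 165 [ 0.7307 -0.0063  0.    ]
scene [ 1.12782451 -0.24423771  1.19867836] [-2.21562279 -1.49004939  0.3837424 ] 483.4479887114062
dial 0.8 323 273 [ 0.5956 -0.0058  0.03  ]
collar_arm 0.86 319 281 [ 0.6375 -0.0372  0.086 ]
lock_paddle 0.65 279 288 [ 0.6118 -0.1362  0.07  ]
boring_head 0.94 324 274 [ 0.5868 -0.0011  0.    ]
pipe_light 0.82 380 263 [0.6122 0.1588 0.    ]
stem 0.49 341 317 [ 0.7196 -0.0052  0.    ]
```

Run:
```python
import cv2,numpy as np
a=cv2.imread("pics/top0.png")[110:320,210:460]; b=cv2.imread("pics/scene0.png")[190:370,200:450]
a=cv2.resize(a,None,fx=2.8,fy=2.8,interpolation=cv2.INTER_CUBIC)
b=cv2.resize(b,None,fx=3.0,fy=3.0,interpolation=cv2.INTER_CUBIC)
cv2.imwrite("pics/a.png",a);cv2.imwrite("pics/b.png",b)
```

```text
(no output)
```

View pics/a.png

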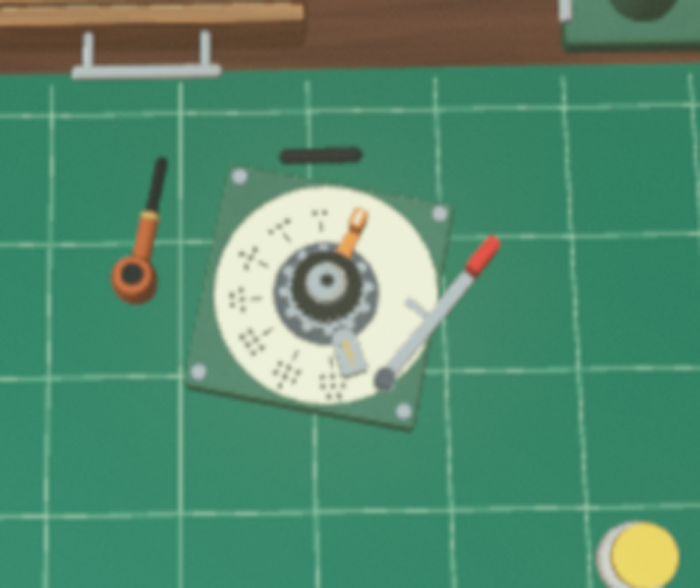

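View pics/b.png

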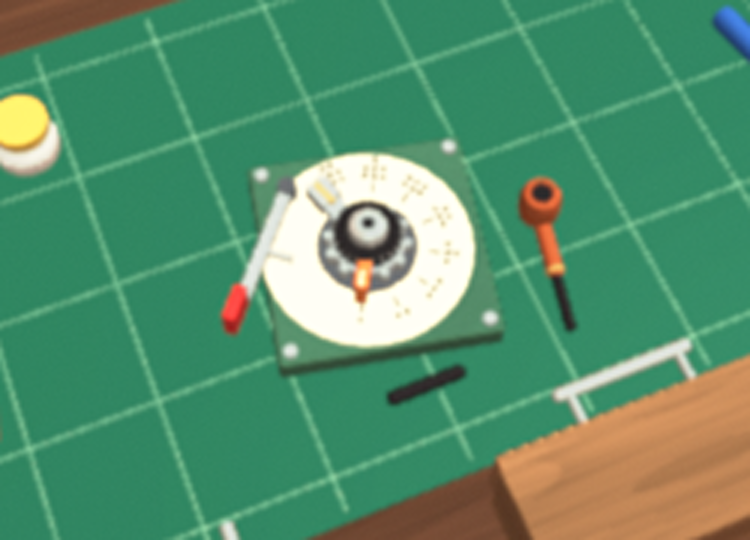

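Both pictures show the orange arm at about station 1 (crop a 350,230), with the red lever open and its paddle at crop a (483,255). The stem and the light pipe lie clear of the arm's sweep. Next I fit the base pose.

Run:
```python
from h import *
from scipy.optimize import least_squares
gs={c:get_image(c) for c in ("top","scene")}
A=lambda x,y:(210+x/2.8,110+y/2.8); B=lambda x,y:(200+x/3,190+y/3)
# corners in base frame: (+x,+y),(+x,-y),(-x,-y),(-x,+y)
C=[(.1,.105),(.1,-.095),(-.1,-.095),(-.1,.105)]
obs={"top":[A(237,167),A(452,207),A(412,427),A(187,383)],"scene":[B(502,327),B(282,364),B(249,171),B(459,141)]}
for c,g in gs.items():
    hsv=cv2.cvtColor(g["image"],cv2.COLOR_RGB2HSV)
    m=cv2.inRange(hsv,(15,10,190),(40,90,255)); 
    n,l,st,ce=cv2.connectedComponentsWithStats(m); k=1+st[1:,4].argmax()
    cn=max(cv2.findContours((l==k).astype(np.uint8),0,1)[0],key=cv2.contourArea)
    e=cv2.fitEllipse(cv2.convexHull(cn)); print(c,e,ray(g,*e[0],.03).round(4))
    P=[ray(g,*o,.03)[:2] for o in obs[c]]
    print(np.round(P,3).tolist(), [round(float(np.linalg.norm(P[i]-P[(i+1)%4])),3) for i in range(4)])
    f=lambda q:np.concatenate([np.array([np.cos(q[2])*x-np.sin(q[2])*y+q[0],np.sin(q[2])*x+np.cos(q[2])*y+q[1]])-p for (x,y),p in zip(C,P)])
    s=least_squares(f,[.595,-.006,-.2]);print("pose",s.x[:2].round(4),np.degrees(s.x[2]).round(2),(s.fun*1e3).round(1))
    for name,z,lo,hi in (("orange",.086,(8,120,150),(20,255,255)),("red",.07,(0,150,120),(6,255,255))):
        m=cv2.inRange(hsv,lo,hi); m2=np.zeros_like(m); x,y=map(int,e[0]); m2[y-60:y+60,x-62:x+80]=m[y-60:y+60,x-62:x+80]
        n,l,st,ce=cv2.connectedComponentsWithStats(m2)
        for i in range(1,n):
            if st[i,4]>15: print(name,st[i],ray(g,*ce[i],z).round(4))
```

```text
top ((325.97601318359375, 215.0071258544922), (76.08956146240234, 78.4228744506836), 93.91559600830078) [ 0.5935 -0.0124  0.03  ]
[[0.709, 0.062], [0.669, -0.124], [0.477, -0.084], [0.518, 0.106]] [0.19, 0.197, 0.194, 0.196]
pose [ 0.5922 -0.0149] -12.29 [ 3.3  4.6  0.3 -4.6 -2.6 -2.9 -0.9  2.9]
orange [263 187   3  11  19] [0.6399 0.1327 0.086 ]
orange [330 187  11  15  51] [ 0.627  -0.0325  0.086 ]
red [377 195  11  13  63] [ 0.6154 -0.1434  0.07  ]Traceback (most recent call last):
  File "<stdin>", line 13, in <module>
cv2.error: OpenCV(4.12.0) /io/opencv/modules/imgproc/src/shapedescr.cpp:361: error: (-201:Incorrect size of input array) There should be at least 5 points to fit the ellipse in function 'fitEllipseNoDirect'
```

```bash
for i in 1 2 3; do python3 -m handwheel '[[1,-0.64,0,0,0,0],[1,-0.64,0,0,0,0],[1,-0.64,0,0,0,0],[1,-0.64,0,0,0,0],[1,-0.64,0,0,0,0],[1,-0.64,0,0,0,0],[1,-0.64,0,0,0,0],[1,-0.64,0,0,0,0]]' 1; done
python3 -c "
from h import *
s=observe();print(s['clock'],s['position'],s['ee_rot'],s['joints'],s['force'])"
```

```text
clock: 1.47
position: [0.3467, -0.422, 0.2269]
ee_rot: [3.082, 0.607, 0.0]
force: [-0.1, -0.1, 0.2]
width: 0.998
gripper_force: 0.0
clock: 2.13
position: [0.456, -0.2666, 0.2269]
ee_rot: [3.082, 0.607, 0.0]
force: [0.8, -0.6, 0.0]
width: 0.998
gripper_force: 0.0
clock: 2.8
position: [0.5653, -0.1112, 0.2268]
ee_rot: [3.082, 0.606, 0.0]
force: [0.7, -0.1, -0.7]
width: 0.999
gripper_force: 0.0
2.8 [ 0.5652608  -0.11122164  0.22682267] [3.08232557e+00 6.06484818e-01 2.63231896e-04] [ 0.24739185  0.36738144 -0.1980558   1.68229518  0.07953407  1.09956238
 -1.15614741] [ 0.71081118 -0.08889103 -0.74620439]
```

```bash
python3 -m handwheel '[[1,-1,0,0,0,1],[0.93,-1,0,0,0,1],[0.87,-1,0,0,0,1],[0,0,0,0,0,1],[0,0,0,0,0,1],[0,0,0,0,0,1],[0,0,0,0,0,1],[0,0,0,0,0,1]]' 0.5
python3 -m handwheel '[[0,0,0,0,0,1],[0,0,0,0,0,1],[0,0,0,0,0,1],[0,0,0,0,0,1],[0,0,0,0,0,0.4],[0,0,0,0,0,0]]'
python3 - <<'E'
from h import *
s=observe();print(s['clock'],s['position'],s['ee_rot'],s['joints'])
g=get_image("wrist");save(g,"w1.png");print(g["position"],g["orientation"],g["fx"])
for c in ("wrist","scene"):
  g=get_image(c)
  for l,z in (("dial",.03),("collar_arm",.086),("lock_paddle",.07),("boring_head",0)):
    for r in place_of(l,c)[:1]:
        u,v=r["point"][0]*640,r["point"][1]*480
        print(c,l,round(r["score"],2),round(u),round(v),ray(g,u,v,z).round(4))
E
```

```text
clock: 3.47
position: [0.5989, -0.0375, 0.2267]
ee_rot: [3.13, -0.271, 0.0]
force: [-0.0, -0.3, -0.1]
width: 0.512
gripper_force: 0.0
clock: 3.97
position: [0.5989, -0.0376, 0.2268]
ee_rot: [3.052, -0.744, 0.0]
force: [0.3, -0.4, 0.2]
width: 0.502
gripper_force: 0.0
3.9667 [ 0.59891575 -0.03755561  0.22676024] [ 3.05209666e+00 -7.44149098e-01  1.06097645e-04] [-0.00398893  0.39575751 -0.03148056  1.63358122  0.0136458   1.1124257
 -2.08817131]
[ 0.66636846 -0.07313779  0.38427703] [ 1.54614315 -2.53901561 -0.3646226 ] 382.16599412475125
wrist collar_arm 0.79 297 170 [ 0.6473 -0.0394  0.086 ]
wrist lock_paddle 0.61 432 137 [ 0.6198 -0.1454  0.07  ]
wrist boring_head 0.68 303 219 [ 0.595  -0.0116  0.    ]
scene dial 0.72 323 274 [ 0.5975 -0.0075  0.03  ]
scene collar_arm 0.6 319 285 [ 0.6487 -0.0401  0.086 ]
scene lock_paddle 0.89 275 289 [ 0.6109 -0.1459  0.07  ]
scene boring_head 0.97 321 276 [ 0.5888 -0.0082  0.    ]
```

View pics/w1.png

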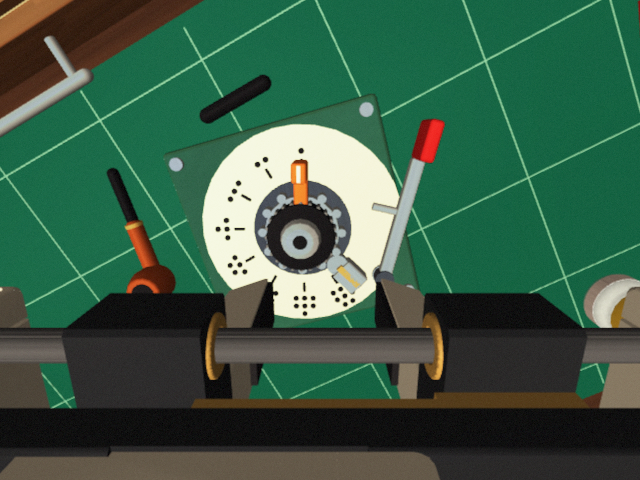

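The wrist picture shows the arm exactly at station 1, with its single dot at (301,151). The handle top is at about (300,172), the nose at (300,241), and the open lever's paddle at (430,140).

Run:
```python
from h import *
g=get_image("wrist")
hsv=cv2.cvtColor(g["image"],cv2.COLOR_RGB2HSV)
m=cv2.inRange(hsv,(15,5,180),(45,90,255)); m[300:]=0; m[:, :195]=0; m[:,405:]=0
n,l,st,ce=cv2.connectedComponentsWithStats(m);k=1+st[1:,4].argmax()
pts=cv2.convexHull(np.argwhere(l==k)[:,::-1].astype(np.int32))[:,0]
W=np.array([ray(g,u,v,.03)[:2] for u,v in pts]); 
from scipy.optimize import least_squares
s=least_squares(lambda q:np.hypot(*(W-q[:2]).T)-q[2],[.595,-.01,.095],loss="soft_l1",f_scale=.001);print("dial",s.x.round(4),st[k])
c=s.x[:2]
for nm,(u,v),z in (("nose",(300,241),.077),("handle",(300,172),.086),("dot1",(301,151),.03),("c++",(165,155),.03),("c+-",(374,94),.03),("paddle",(432,124),.07),("hinge",(386,277),.06)):
    p=ray(g,u,v,z)[:2]; d=p-c; print(nm,p.round(4),np.hypot(*d).round(4),np.degrees(np.arctan2(d[1],d[0])).round(2))
for nm,z,lo,hi in (("orange",.086,(8,150,150),(18,255,255)),("red",.07,(0,150,120),(5,255,255)),("red2",.07,(175,150,120),(180,255,255))):
    mm=cv2.inRange(hsv,lo,hi);mm[290:]=0;mm[:,:200]=0
    n,l,st,ce=cv2.connectedComponentsWithStats(mm)
    for i in range(1,n):
        if st[i,4]>30: print(nm,st[i],ray(g,*ce[i],z).round(4))
```

```text
dial [ 0.5931 -0.0115  0.0957] [  202   124   197   176 18440]
nose [ 0.5937 -0.0126] 0.0012 -62.74
handle [ 0.6449 -0.0408] 0.0595 -29.47
dot1 [ 0.6571 -0.0444] 0.072 -27.23
c++ [0.7106 0.0671] 0.1413 33.8
c+- [ 0.6707 -0.1237] 0.1365 -55.35
paddle [ 0.6292 -0.1492] 0.1424 -75.31
hinge [ 0.5237 -0.0627] 0.0863 -143.62
orange [291 163  17  42 498] [ 0.6369 -0.0357  0.086 ]
red [413 119  32  44 835] [ 0.619  -0.1425  0.07  ]
```

```bash
python3 -m handwheel '[[1,-0.5,0.5,0,0,0],[1,-0.5,0.5,0,0,0],[0.1,0,1,0,0,0],[0,0,1,0,0,0],[0,0,1,0,0,0],[0,0,1,0,0,0],[0,0,1,0,0,0],[0,0,0,0,0,0]]' 0.5
python3 -m handwheel '[[0,0,1,0,0,0],[0,0,1,0,0,0],[0,0,0.4,0,0,0],[0,0,0,0,0,0]]'
python3 -m handwheel '[[0,0,0,0,0,0],[0,0,0,0,0,0],[0,0,0,0,0,0]]' 0.05 15
python3 - <<'E'
from h import *
s=observe();print(s['clock'],s['position'],s['ee_rot'],s['joints'],s['force'],s['width']*92)
g=get_image("wrist");save(g,"w2.png")
E
```

```text
clock: 5.23
position: [0.6428, -0.0391, 0.1026]
ee_rot: [3.051, -0.741, -0.01]
force: [-2.0, 0.2, -0.9]
width: 0.498
gripper_force: 0.0
clock: 5.57
position: [0.6443, -0.0391, 0.0576]
ee_rot: [3.052, -0.742, -0.004]
force: [-0.5, 0.0, -0.2]
width: 0.496
gripper_force: 0.0
clock: 5.82
position: [0.6464, -0.0391, 0.0602]
ee_rot: [-3.052, 0.742, -0.003]
force: [0.3, 0.1, -0.1]
width: 0.335
gripper_force: 0.0
5.8167 [ 0.64640127 -0.03907876  0.06024576] [-3.05218955  0.74199945 -0.00343432] [-2.00672571e-03  6.35415343e-01 -3.05329729e-02  1.68063764e+00
  2.48168897e-02  8.23673054e-01 -2.09116011e+00] [ 0.30873235  0.08932653 -0.10828282] 30.788570260464788
```

View pics/w2.png

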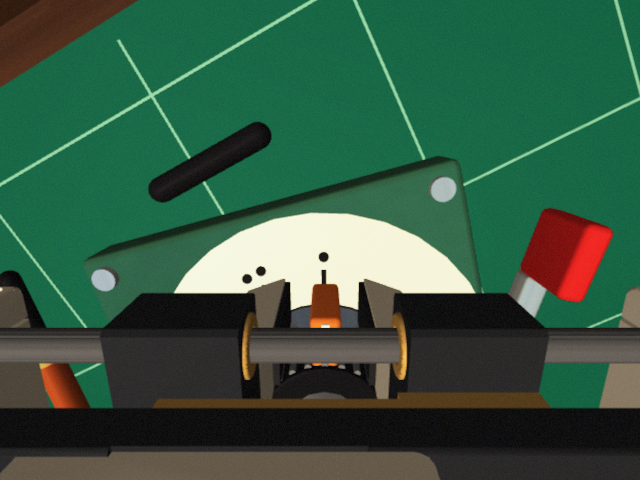

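The handle top is centred between the fingers at (325,300). I close on it and turn.

```bash
python3 -m handwheel '[[0,0,0,0,0,0],[0,0,0,0,0,0],[0,0,0,0,0,0],[0,0,0,0,0,0],[0,0,0,0,0,0],[0,0,0,0,0,0]]' 0.05 20
python3 -m handwheel '[[-0.007,-0.203,0,0,0,-1],[-0.007,-0.203,0,0,0,-1],[-0.007,-0.203,0,0,0,-1],[-0.007,-0.203,0,0,0,-1],[-0.007,-0.203,0,0,0,-1],[-0.007,-0.203,0,0,0,-1],[-0.007,-0.203,0,0,0,-1],[-0.007,-0.203,0,0,0,-1]]'
python3 - <<'E'
from h import *
s=observe();print(s['joints'],s['force'],s['width']*92,s['ft_torque'])
d=s['position'][:2]-np.array([.5934,-.012]);print(np.hypot(*d),np.degrees(np.arctan2(d[1],d[0])))
x=R.from_rotvec(s['ee_rot']).as_matrix()[:,0];print(np.degrees(np.arctan2(x[1],x[0])))
E
```

```text
clock: 6.37
position: [0.6458, -0.0389, 0.0592]
ee_rot: [-3.052, 0.742, -0.001]
force: [-1.2, 0.9, 4.9]
width: 0.13
gripper_force: 20.0
clock: 7.03
position: [0.6523, -0.0071, 0.0592]
ee_rot: [-3.139, -0.134, -0.002]
force: [0.1, -1.0, 4.5]
width: 0.128
gripper_force: 20.0
[ 0.04646651  0.65214776 -0.17964558  1.65756881  0.14545579  0.84380057
 -1.67941489] [ 0.13791197 -1.03519806  4.45081858] 11.756924859601726 [-0.16300366 -0.03338016 -0.13848166]
0.05909999436930074 4.721769854509452
4.88103303118447
```

```bash
for i in 1 2 3; do python3 -m handwheel '[[-0.007,-0.204,0,0,0,-1],[-0.007,-0.204,0,0,0,-1],[-0.007,-0.204,0,0,0,-1],[-0.007,-0.204,0,0,0,-1],[-0.007,-0.204,0,0,0,-1],[-0.007,-0.204,0,0,0,-1],[-0.007,-0.204,0,0,0,-1],[-0.007,-0.204,0,0,0,-1]]'; done
python3 - <<'E'
from h import *
s=observe();print(s['joints'],s['force'],s['width']*92,s['ft_torque'])
d=s['position'][:2]-np.array([.5934,-.012]);print(np.hypot(*d),np.degrees(np.arctan2(d[1],d[0])))
x=R.from_rotvec(s['ee_rot']).as_matrix()[:,0];print(np.degrees(np.arctan2(x[1],x[0])))
E
```

```text
clock: 7.7
position: [0.6411, 0.0232, 0.0592]
ee_rot: [2.98, 0.994, 0.003]
force: [1.3, 0.2, 3.7]
width: 0.129
gripper_force: 20.0
clock: 8.37
position: [0.6153, 0.0431, 0.0592]
ee_rot: [2.591, 1.777, 0.003]
force: [0.9, 2.2, 4.1]
width: 0.128
gripper_force: 20.0
clock: 9.03
position: [0.5829, 0.0463, 0.0592]
ee_rot: [-2.0, -2.422, -0.003]
force: [-0.2, 2.8, 4.6]
width: 0.13
gripper_force: 20.0
[ 0.25877447  0.64312187 -0.62566975  1.80941357  0.48671326  0.84634371
 -0.41195487] [-0.24891736  2.8091585   4.62745709] 11.977317682026458 [ 0.4402931   0.04682339 -0.15968388]
0.05921164572465486 100.25473250214434
100.90012216107824
```

```bash
python3 -m handwheel '[[-0.007,-0.204,0,0,0,-1],[-0.007,-0.204,0,0,0,-1],[-0.007,-0.204,0,0,0,-1],[-0.007,-0.204,0,0,0,-1],[-0.007,-0.204,0,0,0,-1],[-0.004,-0.115,0,0,0,-0.55],[0,0,0,0,0,0],[0,0,0,0,0,0]]'
python3 - <<'E'
from h import *
s=observe();print(s['joints'],s['force'],s['ft_torque'])
d=s['position'][:2]-np.array([.5934,-.012]);print(np.hypot(*d),np.degrees(np.arctan2(d[1],d[0])))
x=R.from_rotvec(s['ee_rot']).as_matrix()[:,0];print(np.degrees(np.arctan2(x[1],x[0])))
E
python3 -m handwheel '[[0,0,0,0,0,0],[0,0,0,0,0,0],[0,0,0,0,0,0],[0,0,0,0,0,0]]' 0.4
python3 -m handwheel '[[0,0,-1,0,0,0],[0,0,-1,0,0,0],[0,0,-1,0,0,0],[0,0,-1,0,0,0],[0,0,-1,0,0,0],[0,0,-1,0,0,0],[0,0,0,0,0,0]]'
python3 - <<'E'
from h import *
s=observe();print(s['clock'],s['joints'],s['ee_rot'])
for c in ("top","scene"):
    g=get_image(c);save(g,c+"3.png")
    for l,z in (("collar_arm",.086),("lock_paddle",.07)):
        for r in place_of(l,c)[:1]: print(c,l,r["score"],ray(g,r["point"][0]*640,r["point"][1]*480,z).round(4))
g=get_image("wrist");save(g,"w3.png")
a=cv2.imread("pics/scene3.png")[190:370,200:450];cv2.imwrite("pics/s3.png",cv2.resize(a,None,fx=3,fy=3,interpolation=cv2.INTER_CUBIC))
E
```

```text
clock: 9.7
position: [0.5616, 0.0378, 0.0592]
ee_rot: [-1.5, -2.76, -0.002]
force: [-2.8, 3.1, 6.6]
width: 0.131
gripper_force: 20.0
[ 0.34315313  0.64604711 -0.7284499   1.85832855  0.55964744  0.85249259
 -0.09164104] [-2.79153355  3.11261918  6.55069404] [ 0.65507848  0.30106604 -0.00760055]
0.0591156164752549 122.55899707106012
122.9377785342394
clock: 10.03
position: [0.5615, 0.0363, 0.0584]
ee_rot: [-1.502, -2.759, 0.001]
force: [-0.6, -0.0, -0.0]
width: 0.362
gripper_force: 0.0
clock: 10.62
position: [0.5635, 0.0374, 0.1824]
ee_rot: [1.5, 2.755, 0.005]
force: [0.8, 1.2, 0.6]
width: 0.401
gripper_force: 0.0
10.6167 [ 0.41722025  0.50751441 -0.82350653  1.73577251  0.41813764  1.07752351
  0.02915531] [1.50027172 2.75530725 0.00460561]
scene collar_arm 0.75 [0.5614 0.0359 0.086 ]
scene lock_paddle 0.86 [ 0.6201 -0.1426  0.07  ]
```

View pics/w3.png

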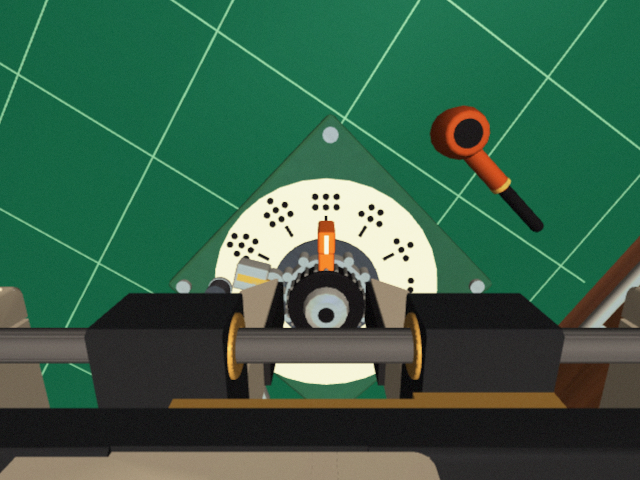

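View pics/s3.png

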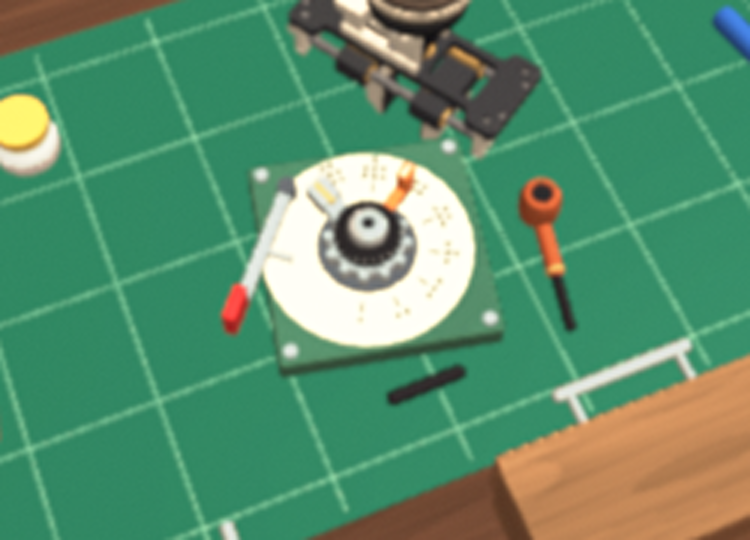

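The collar's arm and tick line up with the six-dot group at (325,205), so station 6 is set. Nothing else has moved. Next I go over to the paddle at about (0.6175, -0.143).

```bash
python3 -m handwheel '[[-1,-0.29,0,0,0,0],[-1,-0.29,0,0,0,0],[-1,-0.29,0,0,0,0],[-1,-0.29,0,0,0,0],[-1,-0.29,0,0,0,0],[-1,-0.29,0,0,0,0],[-1,-0.29,0,0,0,0],[-1,-0.29,0,0,0,0]]' 0.5
python3 -m handwheel '[[-1,-0.29,0,0,0,0],[0,0,0,0,0,-1],[0,0,0,0,0,-1],[0,0,0,0,0,-1],[0,0,0,0,0,-1],[0,0,0,0,0,-0.3],[0,0,0,0,0,0]]'
python3 - <<'E'
from h import *
s=observe();x=R.from_rotvec(s['ee_rot']).as_matrix()[:,0];print(np.degrees(np.arctan2(x[1],x[0])),s['joints'])
g=get_image("wrist");save(g,"w4.png")
for c in ("wrist","top","scene"):
    g=get_image(c)
    for r in place_of("lock_paddle",c)[:1]: print(c,r["score"],ray(g,r["point"][0]*640,r["point"][1]*480,.07).round(4))
E
```

```text
clock: 11.63
position: [0.6094, -0.1239, 0.1779]
ee_rot: [-1.501, -2.758, 0.001]
force: [-0.5, 0.5, -0.2]
width: 0.495
gripper_force: 0.0
clock: 12.22
position: [0.6153, -0.1428, 0.178]
ee_rot: [-1.073, -2.952, -0.0]
force: [-1.3, 0.1, -0.5]
width: 0.498
gripper_force: 0.0
140.05911732721307 [ 0.67467022  0.63364429 -0.84708091  1.56507837  0.50127289  1.17380201
  0.59969892]
wrist 0.82 [ 0.6176 -0.1418  0.07  ]
top 0.86 [ 0.6117 -0.1475  0.07  ]
scene 0.48 [ 0.6029 -0.1368  0.07  ]
```

View pics/w4.png

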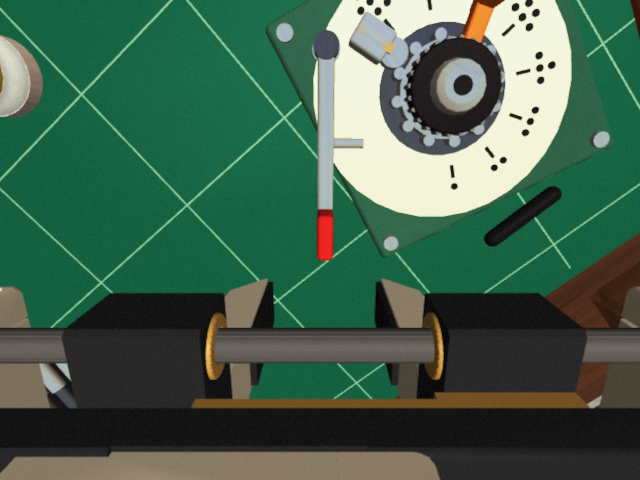

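The lever lies straight along the tool x axis at column 325, with the paddle at (325,235) centred between the fingers. I go down and grip.

```bash
python3 -m handwheel '[[0,0,1,0,0,0],[0,0,1,0,0,0],[0,0,1,0,0,0],[0,0,1,0,0,0],[0,0,1,0,0,0],[0,0,1,0,0,0],[0,0,0.4,0,0,0],[0,0,0,0,0,0]]'
python3 -m handwheel '[[0,0,0,0,0,0],[0,0,0,0,0,0],[0,0,0,0,0,0],[0,0,0,0,0,0],[0,0,0,0,0,0],[0,0,0,0,0,0],[0,0,0,0,0,0],[0,0,0,0,0,0]]' 0.05 20
python3 - <<'E'
from h import *
s=observe();x=R.from_rotvec(s['ee_rot']).as_matrix()[:,0];print(np.degrees(np.arctan2(x[1],x[0])),s['joints'],s['force'])
d=s['position'][:2]-np.array([.5168,-.0589]);print(np.hypot(*d),np.degrees(np.arctan2(d[1],d[0])))
E
```

```text
clock: 13.23
position: [0.6142, -0.1429, 0.0488]
ee_rot: [-1.072, -2.95, 0.001]
force: [-0.1, 0.3, 0.8]
width: 0.5
gripper_force: 0.0
clock: 13.9
position: [0.616, -0.1428, 0.0512]
ee_rot: [1.073, 2.952, 0.0]
force: [0.9, -0.2, 4.1]
width: 0.13
gripper_force: 20.0
140.05916396282507 [ 0.62712911  0.76132813 -0.76475158  1.68292107  0.62433169  0.95645471
  0.50064755] [ 0.94710571 -0.15263274  4.07547811]
0.12990040394710517 -40.20907954774362
```

```bash
python3 -m handwheel '[[0.016,0.453,0,0,0,-1],[0.016,0.453,0,0,0,-1],[0.016,0.453,0,0,0,-1],[0.016,0.453,0,0,0,-1],[0.016,0.453,0,0,0,-1],[0.016,0.453,0,0,0,-1],[0,0,0,0,0,0]]'
cat > m.py <<'E'
from h import *
s=observe();x=R.from_rotvec(s['ee_rot']).as_matrix()[:,0];print(np.degrees(np.arctan2(x[1],x[0])),s['force'],s['ft_torque'],s['position'])
d=s['position'][:2]-np.array([.5168,-.0589]);print(np.hypot(*d),np.degrees(np.arctan2(d[1],d[0])))
E
python3 m.py
python3 -m handwheel '[[0.008,0.227,0,0,0,-0.5],[0.008,0.227,0,0,0,-0.5],[0,0,0,0,0,0],[0,0,0,0,0,0]]'
python3 m.py
```

```text
clock: 14.48
position: [0.6421, -0.0932, 0.0513]
ee_rot: [0.427, 3.11, 0.002]
force: [2.2, -1.8, 2.0]
width: 0.128
gripper_force: 20.0
164.38268402039657 [ 2.22637855 -1.82891156  2.023967  ] [-0.3190477  -0.61808493  0.25196144] [ 0.64212353 -0.09317014  0.0512621 ]
0.12992470283442423 -15.29383295225003
clock: 14.82
position: [0.6438, -0.0863, 0.0513]
ee_rot: [0.329, 3.122, 0.001]
force: [4.3, 0.4, 4.2]
width: 0.131
gripper_force: 20.0
167.97365019664588 [4.26678013 0.36122366 4.23798973] [ 0.15762577 -1.1006622  -0.05070684] [ 0.64378196 -0.08632636  0.05125347]
0.12991006248135423 -12.187881436463153
```

```bash
for i in 1 2 3; do python3 -m handwheel '[[0,0.08,0,0,0,-0.15],[0,0,0,0,0,0],[0,0,0,0,0,0]]' >/dev/null; python3 m.py; done
```

```text
168.55213346429736 [ 4.03339737 -1.98606314  6.7537986 ] [-0.22758743 -1.07432377 -0.24300024] [ 0.6439032  -0.08570555  0.05121069]
0.12989903816288467 -11.9089385410283
169.07852565341253 [ 3.64430323 -5.02687773  6.41549569] [-0.88460791 -0.79750911 -0.27754998] [ 0.64392017 -0.08560437  0.05115048]
0.12989480578100848 -11.863720987766644
169.6191056725302 [ 2.19990028 -7.932503    8.88313379] [-1.61438017 -0.54458935 -0.29302034] [ 0.64389729 -0.08551371  0.05105792]
0.12985380521358533 -11.826652099634712
```

The motion has stalled at -11.85° while the force rises, so that is the stop. One firm press to confirm, then release.

```bash
python3 -m handwheel '[[0,0.2,0,0,0,0],[0,0.2,0,0,0,0],[0,0,0,0,0,0],[0,0,0,0,0,0]]' >/dev/null; python3 m.py
python3 -m handwheel '[[0,-0.2,0,0,0,0],[0,-0.2,0,0,0,0],[0,-0.15,0,0,0,0],[0,0,0,0,0,0]]' >/dev/null; python3 m.py
python3 -m handwheel '[[0,0,0,0,0,0],[0,0,0,0,0,0],[0,0,0,0,0,0],[0,0,0,0,0,0],[0,0,0,0,0,0]]' 0.45
python3 -m handwheel '[[0,0,-1,0,0,0],[0,0,-1,0,0,0],[0,0,-1,0,0,0],[0,0,-1,0,0,0],[0,0,-1,0,0,0],[0,0,-1,0,0,0],[0,0,-1,0,0,0],[0,0,0,0,0,0]]'
python3 - <<'E'
from h import *
g=get_image("wrist");save(g,"w5.png");g=get_image("top");save(g,"t5.png")
E
```

```text
169.33756817704287 [ -4.63101605 -25.25478815  15.90485569] [-5.33773087  0.67694793 -0.19090243] [ 0.64398853 -0.0851128   0.05073963]
0.12986159275138703 -11.64526937267781
169.7381547998671 [ 4.57292269 -3.15379411  4.7903696 ] [-0.75173259 -1.16083695 -0.32475559] [ 0.64383598 -0.08566196  0.05105611]
0.1298242766112413 -11.896232789575588
clock: 16.65
position: [0.6426, -0.0842, 0.0502]
ee_rot: [-0.276, -3.128, 0.0]
force: [0.7, 0.0, -0.1]
width: 0.431
gripper_force: 0.0
clock: 17.32
position: [0.6449, -0.0835, 0.1948]
ee_rot: [0.276, 3.124, 0.001]
force: [0.0, 1.3, 0.9]
width: 0.454
gripper_force: 0.0
```

View pics/w5.png

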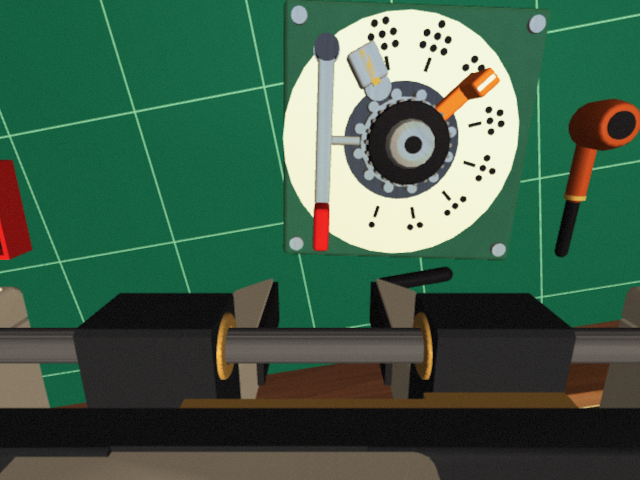

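The lever is parallel to the base edge, with its pin seated between two teeth at (358,141). The collar arm at (480,85) points at station 6, between the five-dot group (494,120) and the seven-dot group (435,40). The stem and pipe are undisturbed.

```bash
python3 -c "
from cell import sign_off
print(sign_off())"
```

```text
the job is handed in; nothing more can be done
None
```

The collar is clicked in at station 6, the red lock lever is fully home with its pin between two ring teeth, nothing else in view moved, and I handed the job in at about 17 s.

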